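# Open the feed valve in two steps

### The job

Open the blue-handled feed valve in two steps by pushing its handle with the fingers, without pinching it: push it to the first click (one bar) and let it stand there for two seconds so that the element fills slowly, then push it on past the click, all the way to its second stop (two bars), and leave it there. Push without ramming, leave the red-handled drain valve shut, and do not move or lift the tub, the end cap or the mug.

Things in the scene. Friction and masses are not known exactly. Their poses are not given: they have to be found in the camera images.
- feed_valve: Feed valve: grey block with a blue handle, fixed on a 190 x 104 x 8 mm plate. Origin: centre of the plate's underside. +x: the way its handle is pushed to open it (roughly away from the robot), z up. Housing 156 (x) x 84 (y) mm, top 52 mm above the bench, rubber stops on it to 58 mm. Black marks by the slot: dot off, one bar first click, two bars second stop. Brass ports at the +x end
- feed_handle (a point): centre of the blue crossbar handle, an upright slab 16 mm (along the valve's x) x 60 mm (y) x 34 mm (z), 89 mm above the bench (72 to 106 mm), on a 12 x 9 mm stalk. It slides in a straight line along the valve's x, from 40 mm behind the valve's origin (off) over the origin (first click) to 40 mm beyond it (second stop)
- feed_lever (a joint): blue handle's travel in m: 0 off, 0.040 first click, 0.080 second stop. Sprung detent: the peak push is about 7 N, near 0.007 and again near 0.051; from 0.021 to 0.059 it is drawn to the click, within 3 mm; past 0.066 it snaps to the second stop and stays. Damping adds 6 N at 0.1 m/s; the stops are soft rubber. Over 40 N on it short of the stop counts as pinching, over 80 N at the stop as ramming
- drain_valve: Drain valve: grey block with a red handle, fixed on a 190 x 104 x 8 mm plate. Origin: centre of the plate's underside. +x: the way its handle is pushed to open it (roughly away from the robot), z up. Housing 156 (x) x 84 (y) mm, top 52 mm above the bench, rubber stops on it to 58 mm. Black marks by the slot: dot off, one bar first click, two bars second stop. Brass ports at the +x end
- drain_handle (a point): centre of the red crossbar handle, an upright slab 16 mm (along the valve's x) x 60 mm (y) x 34 mm (z), 89 mm above the bench (72 to 106 mm), on a 12 x 9 mm stalk. It slides in a straight line along the valve's x, from 40 mm behind the valve's origin (off) over the origin (first click) to 40 mm beyond it (second stop)
- drain_lever (a joint): travel of the red handle in m, same mechanism: 0 off. It must stay off
- grease_tub: white grease tub with a blue lid, loose, 50 mm across and 46 mm high, origin at the centre of its underside
- loose_cap: off-white plastic end cap, loose, 44 mm across and 31 mm high, origin at the centre of its underside
- mug: white tea mug, loose, 79 x 114 mm with its handle, 89 mm high, origin at the centre of its underside

How it is judged:
By the outcome, as a careful person would: the job done as asked, in the order asked, and still so for the second after the job is handed in, with the robot touching nothing.
It also fails if it takes over 38 s, if anything falls off the work surface, if the arm or the gripper's body presses on something with over 40 N, if the wrist force passes 120 N, or if a joint passes its speed limit or range.

### The arm

A 6-joint arm with a two-finger parallel gripper is mounted at the origin on a cart in front of the work surface, level with it; the furniture and walls round the work are solid. World frame = base frame: x ahead of the robot, y to its left, z up, the work surface at z = 0. Lengths are in m, angles in rad, forces in N, time in s.
With the tool pointing down it reaches from about 0.375 to 0.9 m from the base axis. Payload 3.1 kg.
Tool frame: the origin (TCP) lies at the very end of the fingers, on their centre line; the grasp point (between the pads) lies 19 mm behind it; y points along the fingers, z is the direction in which the jaws open and shut, and the axes are right-handed (so a half turn about y gives the same grasp; the last joint's range is limited). The gripper opens to 85 mm and grips with 20 to 120 N. Pads are 22 mm wide; open, the fingers measure 114 mm over their backs; the gripper's body (76 mm by 85 mm) begins 54 mm behind the grasp point. The pads swing forward as they close: fully open they stand 13 mm farther back than shut.
Start: joints at [0.999, 0.527, 1.433, -0, 1.181, -0.178], TCP at [0.24, 0.577, 0.231] pointing down, gripper open.
Joint ranges: [-3.08, 3.08], [-0.75, 2.2], [0.22, 2.44], [-1.43, 4.57], [0, 2.65], [-2.85, 2.85]. Speed limits (rad/s): [2.79, 2.79, 3.14, 3.14, 3.14, 3.14].

### API

Orientations are given as a rotation vector (axis times angle).
In Python, from plant import ctrl, eyes gives the robot as it stands.
- The arm moves only by the tool arm_command, never from a script. Its argument "targets" is one flat list of numbers, 7 for each row, row after row: the turn, a rotation vector about the tool's x, y, z in degrees, then the shift along the tool's x, y, z in m, then the opening, from 0 (shut) to 1 (fully open). In form: [wx, wy, wz, x, y, z, jaw, wx, wy, wz, x, y, z, jaw, ...]. A call has exactly 5 rows; each row is the pose to reach, as a shift and turn from the pose measured when the call began, along the tool's axes at that moment; what a row does not reach only later rows make up. A row lasts 1/10 s, in which the tool goes at most 50 mm and 8.59 degrees, less where a joint would pass 70% of its speed; a pose out of reach is approached as far as the arm can. A call with a gripper value outside its range is refused whole. The fingers move at their own pace and stop on an object; "grip_force" is the grip in N (left out, the last holds). Time passes only in rows, so rows that repeat a pose let the fingers close, or fill a call up. It gives the time, the measured TCP pose, the force and the opening at its end, in the units of the state.
- ctrl.get_obs(): the state, without advancing time (a new reading comes with each control period).
- eyes.get_image(name): name is "side" or "top"; returns a dict with "frame" (420x560x3 uint8, blue, green, red), "mtx" (3x3 intrinsics, pixels), "k1" (the pictures are not rectified: a ray, as slopes to the right and down, at radius r is drawn at 1 + k1 r^2 times it, then the intrinsics apply), "rvec" (rotation vector, rad) and "tvec" (3), from world to camera coordinates, as OpenCV has them. Camera axes: x right, y down, z forward; pixel columns grow to the right and rows downward; lengths in m; the calibration is good to about 2 mm. A picture is of the moment at which its call begins. There is no depth.
- ctrl.finish_job(): hands the job in, once; it reports no verdict.
The state is a dict: "clock": time; "qpos": joint angles; "qd": joint speeds; "joint_efforts": joint torques, N m; "eef_pos": TCP position; "orientation": TCP orientation; "contact_force": force on the tool from outside, world axes, zero at the start; "wrist_torque": the same for the moment, N m; "width": finger opening in m.
Only numpy, scipy, OpenCV 4.12 (cv2) and the standard library are available. Lean on these libraries where they do the work, as an engineer would, in place of code of your own. Each camera call takes 0.05 s, during which the arm holds its last target. There are 200 camera calls.

## Working session

There is one attempt and no reset: what is moved stays moved. The work goes in short steps, Python scripts to look and compute and a tool call to move; the robot and the scene stay as the last step left them, time stands still between calls to the robot, and variables do not carry over. Pictures are saved under pics/ and viewed, on a budget of 10 in all, crops included, one or two more only if the job needs it, and the job is handed in when it is done.

Besides the shell and the picture viewer there is one more tool, called after "Call:" in YAML: its name, and indented under it one key for each argument. arm_command: Moves the arm, as the interface text tells. Its arguments: {"type":"object","properties":{"targets":{"type":"array","items":{"type":"number"}},"grip_force":{"type":"number"}},"required":["targets"]}

```bash
mkdir -p pics; cat > h.py <<'E'
import numpy as np, cv2
from plant import ctrl, eyes
from scipy.spatial.transform import Rotation as R
def snap(n,f):
    d=eyes.get_image(n); cv2.imwrite(f'pics/{f}.png',d['frame']); np.savez(f'pics/{f}.npz',**{k:d[k] for k in('mtx','k1','rvec','tvec')}); return d
def ray(f,u,v):
    d=np.load(f'pics/{f}.npz'); K=d['mtx']; p=np.array([(u-K[0,2])/K[0,0],(v-K[1,2])/K[1,1]]); q=p.copy()
    for _ in range(20): q=p/(1+float(d['k1'])*(q@q))
    M=cv2.Rodrigues(d['rvec'])[0]; return -M.T@d['tvec'].ravel(), M.T@np.r_[q,1]
def onz(f,u,v,z):
    c,r=ray(f,u,v); return c+r*(z-c[2])/r[2]
def st():
    o=ctrl.get_obs(); print(o['clock'],o['eef_pos'],o['orientation'],o['contact_force'],o['width']); print(R.from_rotvec(o['orientation']).as_matrix().round(3)); return o
E
python3 - <<'E'
from h import *
st(); snap('top','t0'); snap('side','s0')
E
```

```text
0.0 [0.23938259 0.57657456 0.23032821] [-1.5506464   0.30962427 -0.30838081] [ 0.40758965 -0.64374946  0.53637287] 0.08569757549078942
[[ 0.923 -0.001  0.384]
 [-0.384 -0.002  0.923]
 [-0.    -1.    -0.002]]
```

View pics/t0.png

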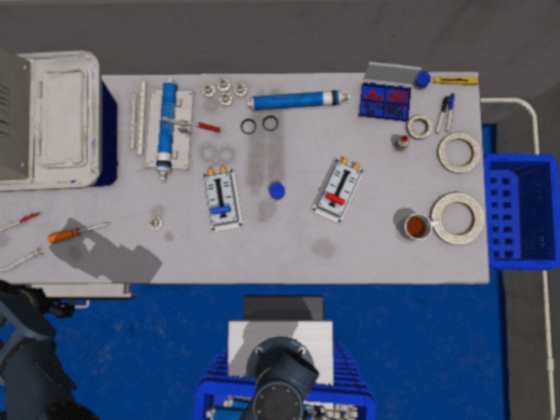

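View pics/s0.png

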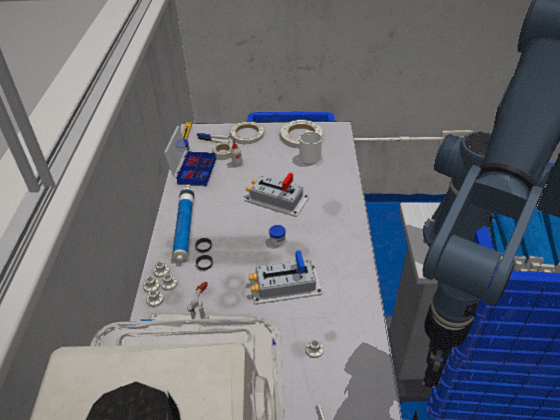

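The top view shows the feed valve at about (222,200) with its handle at (220,209), the tub at (277,190), the cap at (156,223), and the drain valve at (338,188). The side view shows the blue handle at (299,262). I'll enlarge the feed valve.

```bash
python3 - <<'E'
from h import *
a=cv2.imread('pics/t0.png')[160:240,190:250]; b=cv2.imread('pics/s0.png')[235:315,240:330]
a=cv2.resize(a,(360,480),interpolation=cv2.INTER_CUBIC)   # x6
b=cv2.resize(b,(432,384),interpolation=cv2.INTER_CUBIC) # 4.8
b=cv2.copyMakeBorder(b,0,96,0,0,cv2.BORDER_CONSTANT); cv2.imwrite('pics/c0.png',np.hstack([a,b]))
for n,box in(('t0',(160,240,190,250)),('s0',(235,315,240,330))):
    i=cv2.imread(f'pics/{n}.png').astype(int); y0,y1,x0,x1=box; c=i[y0:y1,x0:x1]
    m=((c[...,0]-c[...,2]>60)).astype(np.uint8)
    ys,xs=np.nonzero(m); print(n,len(xs),xs.mean()+x0,ys.mean()+y0,cv2.minAreaRect(np.c_[xs+x0,ys+y0].astype(np.float32)))
    print(onz(n,xs.mean()+x0,ys.mean()+y0,.1), onz(n,xs.mean()+x0,ys.mean()+y0,.089))
for n,u,v in(('tub',277,190),('cap',156,223)): print(n,onz('t0',u,v,.04))
E
```

```text
t0 115 219.75652173913045 209.34782608695653 ((219.5308074951172, 209.2461700439453), (6.325770854949951, 19.349416732788086), 82.87498474121094)
[0.48354943 0.17577879 0.1       ] [0.4845979  0.17740624 0.089     ]
s0 159 295.65408805031444 256.76100628930817 ((291.09869384765625, 250.39828491210938), (48.81420135498047, 13.469701766967773), 52.883140563964844)
[0.49385705 0.16774187 0.1       ] [0.49368327 0.15779377 0.089     ]
tub [0.54824413 0.00880275 0.04      ]
cap [0.44808237 0.38037279 0.04      ]
```

View pics/c0.png

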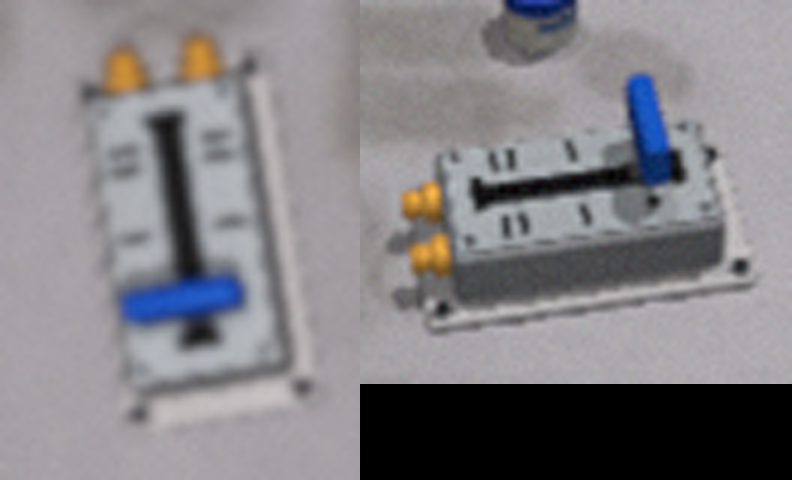

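```bash
python3 - <<'E'
from h import *
T=lambda x,y:(190+(x+.5)/6-.5,160+(y+.5)/6-.5); S=lambda x,y:(240+(x-360)/4.8-.4,235+y/4.8-.4)
def ax(n,a,b,z):
    p,q=onz(n,*a,z),onz(n,*b,z); d=q-p; print(n,p.round(4),q.round(4),'mid',((p+q)/2).round(4),'yaw',np.degrees(np.arctan2(d[1],d[0])).round(2),'L',np.linalg.norm(d).round(4))
ax('t0',T(200,340),T(165,118),.052); ax('s0',S(682,170),S(476,192),.052)
ax('t0',T(138,413),T(88,93),.008); ax('t0',T(303,388),T(250,65),.008)
ax('s0',S(740,266),S(442,307),.008)
# housing top right edge and left edge
ax('t0',T(288,370),T(240,80),.052); ax('t0',T(135,385),T(92,100),.052)
print('bar side ends, z=.106/.089'); 
for e in(S(640,80),S(655,175)): print(onz('s0',*e,.106))
for e in(T(122,304),T(242,290)): print(onz('t0',*e,.106))
E
```

```text
t0 [0.467 0.173 0.052] [0.5808 0.1922 0.052 ] mid [0.5239 0.1826 0.052 ] yaw 9.55 L 0.1154
s0 [0.4638 0.1735 0.052 ] [0.5808 0.1883 0.052 ] mid [0.5223 0.1809 0.052 ] yaw 7.21 L 0.118
t0 [0.4326 0.2112 0.008 ] [0.6015 0.2399 0.008 ] mid [0.517  0.2255 0.008 ] yaw 9.64 L 0.1713
t0 [0.4453 0.1252 0.008 ] [0.6159 0.1544 0.008 ] mid [0.5306 0.1398 0.008 ] yaw 9.7 L 0.1731
s0 [0.4311 0.2082 0.008 ] [0.6006 0.2356 0.008 ] mid [0.5159 0.2219 0.008 ] yaw 9.15 L 0.1717
t0 [0.4516 0.1283 0.052 ] [0.6003 0.1539 0.052 ] mid [0.526  0.1411 0.052 ] yaw 9.8 L 0.1509
t0 [0.4443 0.2057 0.052 ] [0.5904 0.2297 0.052 ] mid [0.5174 0.2177 0.052 ] yaw 9.34 L 0.148
bar side ends, z=.106/.089
[0.48748203 0.15337838 0.106     ]
[0.48080296 0.2232151  0.106     ]
[0.48045508 0.20375698 0.106     ]
[0.48705027 0.1451134  0.106     ]
```

Call:
arm_command:
  targets: [0, -8, 0, 0.034, 0, -0.03, 0, 0, -16, 0, 0.068, 0, -0.06, 0, 0, -24, 0, 0.102, 0, -0.09, 0, 0, -32, 0, 0.135, 0, -0.12, 0, 0, -32, 0, 0.169, 0, -0.151, 0]

```text
clock: 0.6
eef_pos: [0.3377, 0.3708, 0.2304]
orientation: [-1.569, -0.131, 0.133]
contact_force: [0.5, 0.1, -0.3]
width: 0.0124
```

```bash
cat >> h.py <<'E'
O=np.array([.5232,.182,0]); yaw=9.5
def go(s,l,z):
    o=st(); M=R.from_rotvec(o['orientation']).as_matrix(); V=R.from_euler('z',yaw,degrees=True).as_matrix()
    G=np.c_[V[:,0],[0,0,-1],V[:,1]]  # tool x=valve x, y down, z=valve y
    p=V.T@(o['eef_pos']-O); print('valve frame tcp',p.round(4)); print('turn',np.degrees(R.from_matrix(M.T@G).as_rotvec()).round(1),'shift',(M.T@(O+V@[s,l,z]-O*[0,0,1]-o['eef_pos'])).round(4))
E
python3 -c "
from h import *
go(-.089,0,.23)"
```

```text
0.6 [0.33774901 0.37075219 0.23037443] [-1.56858875 -0.13057829  0.13300033] [ 0.51203904  0.05376782 -0.30300647] 0.012381177047387983
[[ 0.986 -0.001 -0.167]
 [ 0.167 -0.002  0.986]
 [-0.002 -1.    -0.002]]
valve frame tcp [-0.1518  0.2168  0.2304]
turn [ 0.1  0.1 -0.1] shift [ 0.0623  0.0006 -0.2169]
```

Call:
arm_command:
  targets: [0, 0, 0, 0.013, 0, -0.045, 0, 0, 0, 0, 0.026, 0, -0.09, 0, 0, 0, 0, 0.039, 0, -0.135, 0, 0, 0, 0, 0.052, 0, -0.18, 0, 0, 0, 0, 0.062, 0, -0.217, 0]

```text
clock: 1.1
eef_pos: [0.4359, 0.1649, 0.2306]
orientation: [-1.569, -0.13, 0.132]
contact_force: [0.4, -0.3, 0.5]
width: 0.0
```

Call:
arm_command:
  targets: [0, 0, 0, 0, 0.03, 0, 0, 0, 0, 0, 0, 0.065, 0, 0, 0, 0, 0, 0, 0.1, 0, 0, 0, 0, 0, 0, 0.13, 0, 0, 0, 0, 0, 0, 0.146, 0, 0]

```text
clock: 1.6
eef_pos: [0.4342, 0.1642, 0.0822]
orientation: [-1.569, -0.126, 0.135]
contact_force: [-0.5, -0.2, -0.1]
width: -0.0001
```

```bash
python3 -c "
from h import *
go(-.065,0,.084); snap('side','s1'); snap('top','t1')
a=cv2.imread('pics/s1.png')[190:320,230:360]; b=cv2.imread('pics/t1.png')[150:280,160:290]
cv2.imwrite('pics/c1.png',cv2.resize(np.hstack([a,b]),(800,400),interpolation=cv2.INTER_CUBIC))"
```

```text
1.6 [0.43415316 0.16419072 0.08219623] [-1.5690944  -0.1260203   0.13512476] [-0.48817529 -0.24850207 -0.07506177] -0.00014135730742792664
[[ 0.986 -0.006 -0.165]
 [ 0.165 -0.003  0.986]
 [-0.006 -1.    -0.002]]
valve frame tcp [-0.0908 -0.0029  0.0822]
turn [ 0.1  0.  -0.3] shift [ 0.0258 -0.002   0.0029]
```

View pics/c1.png

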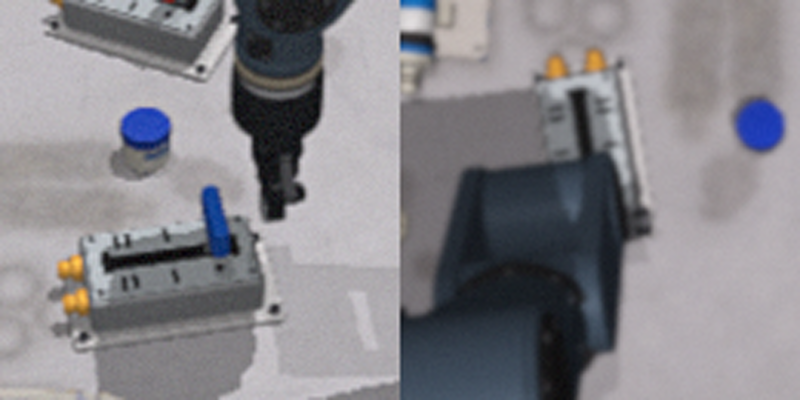

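The side view (left) shows the closed fingertips at crop (272,212), just behind the blue handle at (215,220). The arm blocks the handle from the top camera. I'll approach slowly.

Call:
arm_command:
  targets: [0, 0, 0, 0.006, -0.001, 0.003, 0, 0, 0, 0, 0.012, -0.002, 0.003, 0, 0, 0, 0, 0.018, -0.002, 0.003, 0, 0, 0, 0, 0.023, -0.002, 0.003, 0, 0, 0, 0, 0.026, -0.002, 0.003, 0]

```text
clock: 2.2
eef_pos: [0.4603, 0.1717, 0.0849]
orientation: [-1.569, -0.127, 0.135]
contact_force: [0.3, 0.2, 0.2]
width: -0.0001
```

Call:
arm_command:
  targets: [0, 0, 0, 0.002, 0, 0, 0, 0, 0, 0, 0.004, 0, 0, 0, 0, 0, 0, 0.006, 0, 0, 0, 0, 0, 0, 0.008, 0, 0, 0, 0, 0, 0, 0.01, 0, 0, 0]

```text
clock: 2.7
eef_pos: [0.4672, 0.173, 0.0845]
orientation: [-1.57, -0.122, 0.14]
contact_force: [-5.6, -2.0, 5.6]
width: -0.0003
```

```bash
cat >> h.py <<'E'
def blue(f):
    i=snap('side',f)['frame'].astype(int); m=(i[...,0]-i[...,2]>60).astype(np.uint8); m[:238]=0;m[275:]=0;m[:,:262]=0;m[:,312:]=0
    n,l,s,c=cv2.connectedComponentsWithStats(m); k=1+s[1:,4].argmax(); a=c[k]; p=onz(f,*a,.09); V=R.from_euler('z',yaw,degrees=True).as_matrix(); print('blue',s[k],a.round(1),'valve',(V.T@(p-O)).round(4))
E
python3 -c "
from h import *
go(-.065,0,.084); blue('s2')"
```

```text
2.7 [0.46717646 0.1729525  0.0845482 ] [-1.5695563  -0.12179289  0.14021763] [-5.61765152 -2.04117464  5.62116149] -0.00031759849664039004
[[ 0.986 -0.011 -0.166]
 [ 0.166 -0.004  0.986]
 [-0.012 -1.    -0.002]]
valve frame tcp [-0.0567  0.0003  0.0845]
turn [ 0.1  0.1 -0.7] shift [-0.0082  0.0006 -0.0003]
blue [295 251   9  23 132] [299.  261.7] valve [-0.0386  0.001   0.09  ]
```

Call:
arm_command:
  targets: [0, 0, 0, 0.003, 0, 0, 0, 0, 0, 0, 0.006, 0, 0, 0, 0, 0, 0, 0.008, 0, 0, 0, 0, 0, 0, 0.01, 0, 0, 0, 0, 0, 0, 0.012, 0, 0, 0]

```text
clock: 3.25
eef_pos: [0.4753, 0.1744, 0.0842]
orientation: [-1.57, -0.116, 0.147]
contact_force: [-6.7, -2.2, 6.4]
width: -0.0004
```

```bash
python3 -c "
from h import *
go(-.04,0,.084); blue('s3')"
```

```text
3.25 [0.47533507 0.17443796 0.08418323] [-1.57015605 -0.11580757  0.14692288] [-6.65073908 -2.18626678  6.39588947] -0.00037486042938493535
[[ 0.986 -0.019 -0.166]
 [ 0.166 -0.005  0.986]
 [-0.02  -1.    -0.002]]
valve frame tcp [-0.0485  0.0004  0.0842]
turn [ 0.1  0.1 -1.1] shift [ 0.0085  0.     -0.0005]
blue [292 251   9  23 132] [296.  262.2] valve [-0.0303  0.0013  0.09  ]
```

Call:
arm_command:
  targets: [0, 0, -1, 0.003, 0, 0, 0, 0, 0, -1, 0.006, 0, 0, 0, 0, 0, -1, 0.008, 0, 0, 0, 0, 0, -1, 0.01, 0, 0, 0, 0, 0, -1, 0.012, 0, 0, 0]

```text
clock: 3.8
eef_pos: [0.4881, 0.1767, 0.0838]
orientation: [-1.568, -0.131, 0.132]
contact_force: [0.2, -0.2, -0.5]
width: -0.0001
```

```bash
python3 -c "
from h import *
go(-.03,0,.084); blue('s4')"
```

```text
3.8 [0.48807277 0.17667027 0.08378812] [-1.56842019 -0.13051442  0.13175262] [ 0.20034935 -0.20828111 -0.53777891] -5.098761010542602e-05
[[ 0.986 -0.001 -0.166]
 [ 0.166 -0.002  0.986]
 [-0.001 -1.    -0.002]]
valve frame tcp [-0.0355  0.0005  0.0838]
turn [ 0.1  0.1 -0.1] shift [ 0.0055 -0.0002 -0.0005]
blue [288 252   8  23 129] [291.5 262.9] valve [-0.018   0.0018  0.09  ]
```

Call:
arm_command:
  targets: [0, 0, 0, 0, 0, 0, 0, 0, 0, 0, 0, 0, 0, 0, 0, 0, 0, 0, 0, 0, 0, 0, 0, 0, 0, 0, 0, 0, 0, 0, 0, 0, 0, 0, 0]

```text
clock: 4.35
eef_pos: [0.4896, 0.1768, 0.084]
orientation: [-1.568, -0.133, 0.129]
contact_force: [0.5, 1.0, -1.3]
width: 0.0001
```

```bash
python3 -c "
from h import *
go(-.03,0,.084); blue('s5')"
```

```text
4.35 [0.48964855 0.1768054  0.08399779] [-1.56832054 -0.13279607  0.1293885 ] [ 0.52207674  0.97154708 -1.25086798] 8.712734656237908e-05
[[ 0.986  0.002 -0.166]
 [ 0.166 -0.001  0.986]
 [ 0.002 -1.    -0.002]]
valve frame tcp [-0.0339  0.0004  0.084 ]
turn [0.1 0.1 0.1] shift [ 0.0039  0.     -0.0004]
blue [282 253   9  22 127] [285.7 263.5] valve [-0.0024  0.0009  0.09  ]
```

The handle has reached the first click and is clear of the fingers. I'll let it stand there.

Call:
arm_command:
  targets: [0, 0, 0, 0, 0, 0, 0, 0, 0, 0, 0, 0, 0, 0, 0, 0, 0, 0, 0, 0, 0, 0, 0, 0, 0, 0, 0, 0, 0, 0, 0, 0, 0, 0, 0]

```text
clock: 4.9
eef_pos: [0.4896, 0.1768, 0.084]
orientation: [-1.568, -0.133, 0.129]
contact_force: [-0.9, -0.3, 0.3]
width: -0.0001
```

Call:
arm_command:
  targets: [0, 0, 0, 0, 0, 0, 0, 0, 0, 0, 0, 0, 0, 0, 0, 0, 0, 0, 0, 0, 0, 0, 0, 0, 0, 0, 0, 0, 0, 0, 0, 0, 0, 0, 0]

```text
clock: 5.4
eef_pos: [0.4896, 0.1768, 0.084]
orientation: [-1.568, -0.133, 0.129]
contact_force: [-1.3, 0.7, 0.8]
width: 0.0
```

Call:
arm_command:
  targets: [0, 0, 0, 0, 0, 0, 0, 0, 0, 0, 0, 0, 0, 0, 0, 0, 0, 0, 0, 0, 0, 0, 0, 0, 0, 0, 0, 0, 0, 0, 0, 0, 0, 0, 0]

```text
clock: 5.9
eef_pos: [0.4896, 0.1768, 0.084]
orientation: [-1.568, -0.133, 0.129]
contact_force: [-0.2, -0.1, -0.1]
width: -0.0001
```

Call:
arm_command:
  targets: [0, 0, 0, 0, 0, 0, 0, 0, 0, 0, 0, 0, 0, 0, 0, 0, 0, 0, 0, 0, 0, 0, 0, 0, 0, 0, 0, 0, 0, 0, 0, 0, 0, 0, 0]

```text
clock: 6.4
eef_pos: [0.4896, 0.1768, 0.084]
orientation: [-1.568, -0.133, 0.129]
contact_force: [0.4, -0.2, -0.2]
width: 0.0
```

Call:
arm_command:
  targets: [0, 0, 0, 0, 0, 0, 0, 0, 0, 0, 0, 0, 0, 0, 0, 0, 0, 0, 0, 0, 0, 0, 0, 0, 0, 0, 0, 0, 0, 0, 0, 0, 0, 0, 0]

```text
clock: 6.9
eef_pos: [0.4896, 0.1768, 0.084]
orientation: [-1.568, -0.133, 0.129]
contact_force: [-0.7, 0.2, 0.4]
width: -0.0
```

```bash
python3 -c "
from h import *
go(-.02,0,.084); blue('s6')
a=cv2.imread('pics/s6.png')[210:320,230:340]
cv2.imwrite('pics/c6.png',cv2.resize(a,(550,550),interpolation=cv2.INTER_CUBIC))"
```

```text
6.9 [0.48961485 0.17679806 0.08401132] [-1.56832992 -0.13279846  0.12945389] [-0.69250451  0.19894856  0.4062051 ] -1.539396731726429e-05
[[ 0.986  0.002 -0.166]
 [ 0.166 -0.001  0.986]
 [ 0.002 -1.    -0.002]]
valve frame tcp [-0.034   0.0004  0.084 ]
turn [0.1 0.1 0.1] shift [ 0.014   0.     -0.0004]
blue [282 253   9  22 127] [285.7 263.7] valve [-0.0024  0.0016  0.09  ]
```

View pics/c6.png

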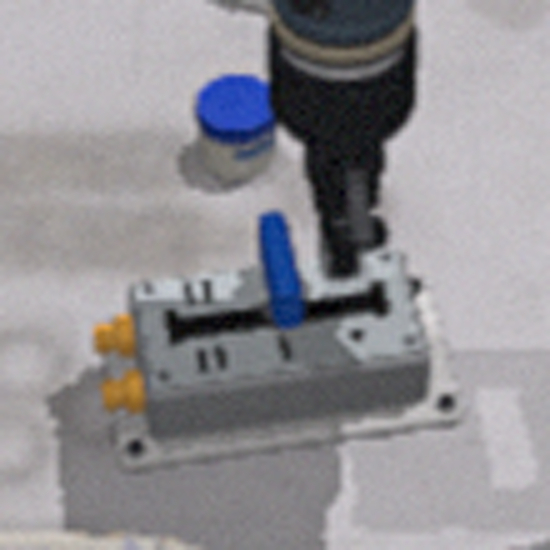

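The handle stands upright at the single bar, crop (283,265), with the fingers clear behind it at (340,270). It hasn't moved for over 2.5 s, so I'll push on.

Call:
arm_command:
  targets: [0, 0, 0, 0.004, 0, 0, 0, 0, 0, 0, 0.008, 0, 0, 0, 0, 0, 0, 0.011, 0, 0, 0, 0, 0, 0, 0.013, 0, 0, 0, 0, 0, 0, 0.015, 0, 0, 0]

```text
clock: 7.45
eef_pos: [0.5041, 0.1792, 0.084]
orientation: [-1.568, -0.132, 0.13]
contact_force: [-2.0, -0.3, 0.9]
width: 0.0
```

Call:
arm_command:
  targets: [0, 0, 0, 0.003, 0, 0, 0, 0, 0, 0, 0.006, 0, 0, 0, 0, 0, 0, 0.009, 0, 0, 0, 0, 0, 0, 0.012, 0, 0, 0, 0, 0, 0, 0.015, 0, 0, 0]

```text
clock: 7.95
eef_pos: [0.5154, 0.1812, 0.0838]
orientation: [-1.569, -0.126, 0.137]
contact_force: [-7.6, -1.9, 6.7]
width: 0.0001
```

```bash
python3 -c "
from h import *
go(.01,0,.084); blue('s7')"
```

```text
7.95 [0.51541749 0.18123057 0.08375123] [-1.56916067 -0.12596745  0.13703111] [-7.6072708  -1.94668942  6.67091535] 0.00012891587322241737
[[ 0.986 -0.007 -0.167]
 [ 0.167 -0.003  0.986]
 [-0.007 -1.    -0.002]]
valve frame tcp [-0.0078  0.0005  0.0838]
turn [ 0.1  0.1 -0.4] shift [ 0.0178 -0.0004 -0.0006]
blue [277 253   9  22 123] [281.1 263.9] valve [0.0099 0.0001 0.09  ]
```

Travel is about 0.050, at the peak. I'll push another 18 mm slowly.

Call:
arm_command:
  targets: [0, 0, -0.5, 0.004, 0, 0, 0, 0, 0, -0.5, 0.008, 0, 0, 0, 0, 0, -0.5, 0.012, 0, 0, 0, 0, 0, -0.5, 0.015, 0, 0, 0, 0, 0, -0.5, 0.018, 0, 0, 0]

```text
clock: 8.5
eef_pos: [0.5343, 0.1845, 0.0835]
orientation: [-1.568, -0.134, 0.128]
contact_force: [-0.2, -0.2, 0.7]
width: -0.0001
```

Call:
arm_command:
  targets: [0, 0, 0, 0.001, 0, 0, 0, 0, 0, 0, 0.002, 0, 0, 0, 0, 0, 0, 0.002, 0, 0, 0, 0, 0, 0, 0.002, 0, 0, 0, 0, 0, 0, 0.002, 0, 0, 0]

```text
clock: 9.0
eef_pos: [0.5364, 0.1848, 0.0835]
orientation: [-1.568, -0.134, 0.128]
contact_force: [-1.2, 0.5, 0.2]
width: 0.0002
```

```bash
python3 -c "
from h import *
go(.01,0,.084); blue('s8')"
```

```text
9.0 [0.53635718 0.18481328 0.08354547] [-1.56808516 -0.13440725  0.12829115] [-1.15537114  0.4996369   0.22747255] 0.0002280114043875913
[[ 0.986  0.004 -0.166]
 [ 0.166 -0.001  0.986]
 [ 0.004 -1.    -0.002]]
valve frame tcp [0.0134 0.0006 0.0835]
turn [0.1 0.1 0.2] shift [-0.0034 -0.0005 -0.0006]
blue [266 255   9  20 107] [269.9 264.8] valve [ 0.0398 -0.0019  0.09  ]
```

The handle has snapped to the second stop, with measured travel of about 0.080. I'll back off and lift clear.

Call:
arm_command:
  targets: [0, 0, 0, -0.01, 0, 0, 0, 0, 0, 0, -0.03, 0, 0, 0, 0, 0, 0, -0.04, -0.02, 0, 0, 0, 0, 0, -0.04, -0.06, 0, 0, 0, 0, 0, -0.04, -0.1, 0, 0]

```text
clock: 9.55
eef_pos: [0.4942, 0.178, 0.1836]
orientation: [-1.568, -0.131, 0.132]
contact_force: [0.9, -0.2, 0.7]
width: -0.0002
```

Call:
arm_command:
  targets: [0, 0, 0, -0.01, -0.03, 0.03, 0, 0, 0, 0, -0.03, -0.05, 0.07, 0, 0, 0, 0, -0.05, -0.05, 0.11, 0, 0, 0, 0, -0.05, -0.05, 0.14, 0, 0, 0, 0, -0.05, -0.05, 0.14, 0]

```text
clock: 10.05
eef_pos: [0.4195, 0.3103, 0.2337]
orientation: [-1.567, -0.135, 0.135]
contact_force: [0.0, 0.3, -0.3]
width: -0.0002
```

```bash
python3 -c "
from h import *
st(); blue('s9'); snap('top','t9')
a=cv2.imread('pics/s9.png')[120:330,170:380]; b=cv2.imread('pics/t9.png')[100:310,140:350]
cv2.imwrite('pics/c9.png',cv2.resize(np.hstack([a,b]),(800,400),interpolation=cv2.INTER_CUBIC))"
```

```text
10.05 [0.41945278 0.31034941 0.23373916] [-1.56672049 -0.13518465  0.13462356] [ 0.04433123  0.34016882 -0.27505795] -0.0001708642519931924
[[ 0.985  0.    -0.171]
 [ 0.171 -0.     0.985]
 [ 0.    -1.    -0.   ]]
blue [266 254   9  21 121] [270.  264.4] valve [ 0.0394 -0.0033  0.09  ]
```

View pics/c9.png

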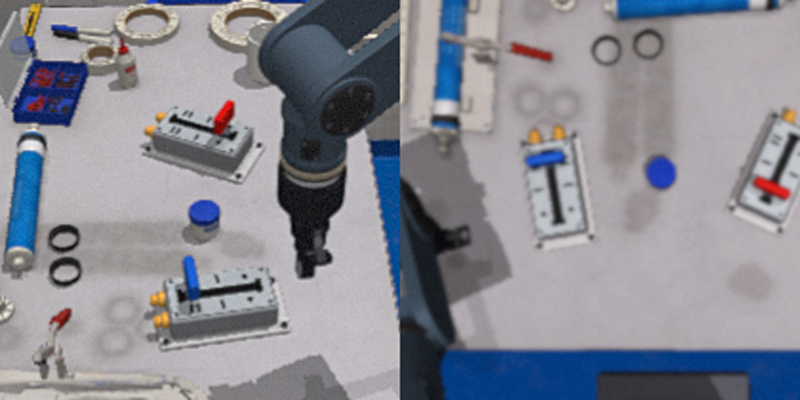

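The blue handle is at the second stop, seen at crop (190,275) from the side and (545,158) from the top. The red handle is still off at (770,187), the tub hasn't moved, and the arm is clear.

```bash
python3 -c "
from h import *
print(ctrl.finish_job())"
```

```text
the job is handed in; nothing more can be done
None
```

The feed valve is open to its second stop, and I handed the job in at about 10 s on the robot's clock (limit 38 s).

- **First step:** I pushed the blue handle with closed fingers to the first click. The camera put it about 2 mm short of the click, inside the 3 mm allowed. It stood there untouched for over 2.5 s.
- **Second step:** I pushed it on slowly until it snapped to the second stop. After I backed off, the camera measured its travel at about 0.079–0.080 m.
- **Forces:** The highest reading was about 10 N in total, roughly 8 N of it along the push. Readings came only at the end of each move, so a short peak in between could have been missed.
- **Other things:** In the last pictures the red drain handle was still off and the tub was where it started. The arm was clear and reading no contact force. The mug and the end cap were hidden or out of the last crops I viewed, so I did not recheck them. The arm never worked near the mug. It passed about 0.2 m above the end cap on the way in.

No check failed. The two cameras disagreed by about 2 degrees on the slot's direction, and this did not affect the push.

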